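Clamp the vial rack on the shaker with its ratchet lever

TASK

Get the vial rack ready for shaking: push it along the shaker platform until it is fully home against the rear stop, then close the side clamp on it. Close the clamp with its lever, turning clockwise until it comes up solid; one swing is not enough, so lift the lever off its serrations, swing it back, let it drop in again and carry on. Leave the clamp fully closed, the rack square against stop and fence, and the lever down in its serrations.

Things in the scene. Friction and masses are not known exactly. Their poses are not given: they have to be found in the camera images.
- shaker: Low white box fixed on the bench with a 210 x 220 mm aluminium platform, top 55 mm above the bench; place and yaw vary. Origin on the bench; axes: x from its front to the rear stop, y left to the lever, z up. In this frame (mm) plate x -105..105, y -80..140; 20 mm high rear stop, front face x = 85; 20 mm high side fence, inner face y = -55; lever post x = 0, y = 95.
- vial_rack: Blue rack with vials, 60 wide x 118 long x 40 mm high, about 0.1 kg, loose on the platform between fence and jaw pad; its own y axis is the long one, along the shaker's x. Origin: centre of its underside. It starts 24 to 48 mm short of the rear stop; nothing stands before its front end. The closing jaw presses it against the fence by itself.
- rack_home (a point): Fixed point on the platform where the rack's origin lies when the rack is home against both rear stop and fence (shaker x = 26, y = -25 mm).
- pivot (a point): Fixed point on the vertical axis of the clamp lever, 128 mm above the bench: as high as point grip_mid is when the lever is down. The black hub there is 54 mm across, its top 103 mm above the bench.
- grip_mid (a point): Middle of the upright black grip at the lever's end, 85 mm from the pivot axis, 128 mm above the bench with the lever down. Cylinder 20 mm thick from 25 mm below this point (where it stands on the 14 mm thick arm) to 19 mm above, then a head 27 mm wide and 9 mm high: pinch it or hook it under the head. It spins freely on its own axis.
- lever (a joint): Swing of the lever, rad, 0 to 1.15 between two stop posts, growing clockwise seen from above (the tightening way). At 0 it points 172 degrees counter-clockwise from the shaker's x axis (to the front), at 1.15 to 106 degrees (to the left). Starts between 0 and 0.4; play in the serrations about 0.1 rad.
- lever_lift (a joint): Lift of the lever, m: 0 down, 0.012 top. A spring holds it down (lifting takes 7 to 11 N) and drops it when let go. Under 5 mm it is coupled to the spindle both ways (turning back opens the clamp); over 6 mm it swings freely. 20 serrations, 0.31 rad apart: it may land on their crests and drops in within one pitch as it is turned.
- jaw (a joint): Travel of the clamp jaw to the fence, m: 0 open (pad face 69 mm from the fence), 0.013 fully closed, where it comes up solid. 10 mm per rad of engaged lever swing, so 1.3 rad in all. Turning takes 4 to 6 N at the grip; it stays where it is left. Jaw 92 mm long, 29 mm high; its sprung rubber pad squeezes the rack with about 10 N.

How it is judged:
By the outcome, as a careful person would: the job done as asked, in the order asked, and still so for the second after the job is handed in, with the robot touching nothing.
It also fails if it takes over 58 s, if anything falls off the work surface, if the arm or the gripper's body presses on something with over 40 N, if the wrist force passes 120 N, or if a joint passes its speed limit or range.

ROBOT

A 6-joint arm with a two-finger parallel gripper is mounted at the origin on a cart in front of the work surface, level with it; the furniture and walls round the work are solid. World frame = base frame: x ahead of the robot, y to its left, z up, the work surface at z = 0. Lengths are in mm, angles in rad, forces in N, time in s.
With the tool pointing down it reaches from about 275 to 1000 mm from the base axis. Payload 8.4 kg.
Tool frame: the origin (TCP) lies at the very end of the fingers, on their centre line; the grasp point (between the pads) lies 19 mm behind it; z points along the fingers, y is the direction in which the jaws open and shut (so a half turn about z gives the same grasp; the last joint's range is limited). The gripper opens to 85 mm and grips with 20 to 120 N. Pads are 22 mm wide; open, the fingers measure 114 mm over their backs; the gripper's body (76 mm by 85 mm) begins 54 mm behind the grasp point. The pads swing forward as they close: fully open they stand 13 mm farther back than shut.
Start: joints at [1.205, 0.353, 1.633, -0, 1.155, -0.002], TCP at [222.391, 584.097, 201.381] pointing down, gripper open.
Joint ranges: [-2.63, 2.63], [-0.92, 2.1], [0.06, 2.66], [-1.3, 4.44], [0, 2.69], [-3.02, 3.02]. Speed limits (rad/s): [2.22, 2.22, 2.79, 3.14, 3.14, 3.14].

INTERFACE

Orientations are given as [roll, pitch, yaw] about the fixed x, y, z axes, in that order (R = Rz(yaw) Ry(pitch) Rx(roll)).
In Python, from rig import sense, grab_frame, get_calibration, sign_off, boxes_of, trace gives the robot as it stands.
- The arm moves only by the tool servo_tool, never from a script. Its argument "rows" is a list of rows, each a list of 3 entries, a list of its own where there are three numbers: the finger opening in mm, from 0 to 85.4, then the shift along the tool's x, y, z in mm, then the turn, a rotation vector about the tool's x, y, z in degrees. A call has 1 to 8 rows; each row shifts and turns the commanded pose from where the row before left it, along the tool's axes as they then stand; what a row does not reach is not made up. A row lasts 1/8 s, in which the tool goes at most 62.5 mm and 10.7 degrees, less where a joint would pass 70% of its speed; a pose out of reach is approached as far as the arm can. A call is refused whole if a number of a shift passes 62.5 or a number of a turn 10.7, either way. A call with a gripper value outside its range is refused whole. The fingers move at their own pace and stop on an object; "force" is the grip in N (left out, the last holds). Time passes only in rows, so rows that do not move let the fingers close. It gives the time, the measured TCP pose, the force and the opening at its end, in the units of the state.
- sense(): the state, without advancing time (a new reading comes with each control period).
- grab_frame(name): name is "scene" or "side" or "wrist"; returns the picture (420x560x3 uint8, blue, green, red); there is no depth.
- get_calibration(name): a dict with "intrinsics" (3x3 intrinsics, pixels), "world_to_cam" (4x4, takes a point from world to camera coordinates). Camera axes: x right, y down, z forward; pixel columns grow to the right and rows downward; lengths in mm; the calibration is good to about 2 mm. A picture is of the moment at which its call begins: read the wrist's pose just before it. get_calibration takes no time and is no camera call; for the wrist camera it gives the pose at the moment of the call.
- sign_off(): hands the job in, once; it reports no verdict.
Trained networks look in the newest picture that a camera, given by its name, has taken for a name from the list of things; names that differ only in an ending like _2 or _b are one class to them, and where a whole thing is asked for, a point or a joint stands for the part that bears it (a point fixed in the world has none). Each returns a list of dicts, best first, with "conf" (0 to 1); they miss things now and then, are a little off and sometimes report something else, mostly with a low value. They report only what shows in the picture. A call takes as long as a camera call.
- boxes_of(camera, thing): "centre" ([x, y, z] in mm, in the coordinates of the camera as it stood for that picture, good to about 4 mm: the middle of the surface that is visible of it).
- trace(camera, thing): "mask" (420x560 bool, what is visible of it).
The state is a dict: "clock": time; "qpos": joint angles; "qvel": joint speeds; "joint_efforts": joint torques, N m; "eef_pos": TCP position; "tcp_rot": TCP orientation; "contact_force": force on the tool from outside, world axes, zero at the start; "wrist_torque": the same for the moment, N m; "opening": opening from 0.0 (shut) to 1.0 (fully open).
Only numpy, scipy, OpenCV 4.12 (cv2) and the standard library are available. Lean on these libraries where they do the work, as an engineer would, in place of code of your own. Each camera call takes 0.05 s, during which the arm holds its last target. There are 200 camera calls.

## Working session

There is one attempt and no reset: what is moved stays moved. The work goes in short steps, Python scripts to look and compute and a tool call to move; the robot and the scene stay as the last step left them, time stands still between calls to the robot, and variables do not carry over. Pictures are saved under pics/ and viewed, about 8 in all and at most 12, crops included, and the job is handed in when it is done.

Besides the shell and the picture viewer there is one more tool, called after "Emit:" by a JSON object that holds its "api" and its "payload". servo_tool: Moves the arm, as the interface text tells. Its arguments: {"type":"object","properties":{"rows":{"type":"array","items":{"type":"array"}},"force":{"type":"number"}},"required":["rows"]}

```bash
ls; mkdir -p pics; python3 - <<'E'
from rig import *
import cv2,numpy as np
s=sense();print(s)
ims=[]
for c in("scene","side"):
    im=grab_frame(c);cv2.imwrite(f"pics/{c}0.png",im)
    k=get_calibration(c);T=np.array(k["world_to_cam"]);print(c,np.round(np.linalg.inv(T)[:3,3]))
    for t in("shaker","vial_rack","grip_mid","lever","jaw"):
        for d in boxes_of(c,t)[:2]:
            p=np.linalg.inv(T)@np.r_[d["centre"],1];print(t,round(d["conf"],2),np.round(p[:3],1))
E
```

```text
pics
{'clock': 0.0, 'qpos': array([ 1.20457636e+00,  3.53660967e-01,  1.63415995e+00,  2.67760849e-06,
        1.15521976e+00, -2.41668996e-03]), 'qvel': array([-0.00332185, -0.00077623,  0.00188663, -0.00170825, -0.00011586,
        0.00097568]), 'joint_efforts': array([ 1.88002661e-03, -6.05263925e+01, -3.42074275e+01,  3.22758558e-05,
        9.49258741e-03,  4.00795370e-07]), 'eef_pos': array([222.20911001, 583.58403367, 200.64267318]), 'tcp_rot': array([-3.14014464e+00, -5.94755113e-06,  2.77778829e+00]), 'contact_force': array([ 0.11571367, -0.04921121,  1.08168573]), 'wrist_torque': array([ 0.06619984, -0.01778893,  0.01311052]), 'opening': 0.9962776709866403}
scene [  41. -241.  626.]
shaker 0.71 [539.9 144.4  56.4]
vial_rack 0.84 [563.6  84.8  74.1]
vial_rack 0.63 [540.6 146.2  58. ]
grip_mid 0.58 [507.2 241.2 138.5]
lever 0.75 [551.1 230.1 103.8]
jaw 0.66 [578.2 140.5  82.3]
side [ 536. -509.  635.]
shaker 0.64 [584.  140.3  83.7]
shaker 0.56 [578.3 106.7  54.2]
vial_rack 0.94 [583.4  80.   76.5]
grip_mid 0.55 [511.7 235.4 134.9]
lever 0.73 [560.8 216.   98.6]
jaw 0.81 [585.8 135.9  84.4]
```

```bash
python3 -c "
import cv2,numpy as np
a=cv2.imread('pics/scene0.png');b=cv2.imread('pics/side0.png')
cv2.imwrite('pics/both0.png',cv2.resize(np.vstack([a,b]),(800,1200))[:,:])
"
```

```text
(no output)
```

View pics/scene0.png

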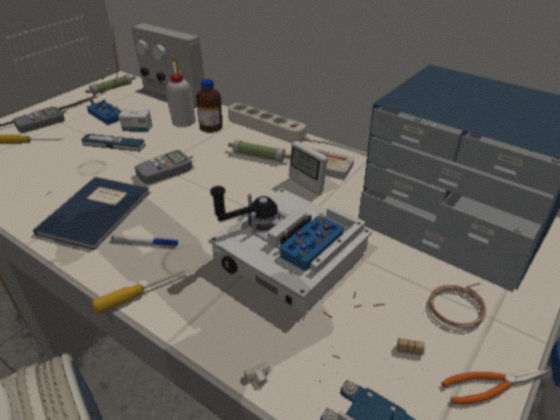

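View pics/side0.png

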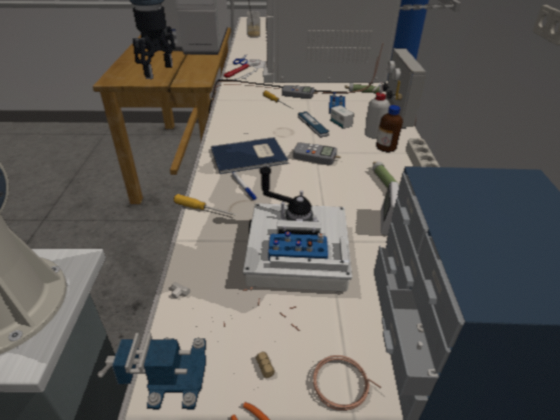

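The scene image shows the shaker with the blue rack at about (312,240) and the lever hub at (264,210). The lever's grip is at (218,200), pointing to the front. The side image shows the rack at (298,245), the hub at (300,207) and the grip at (266,180). Next I'll measure corners from enlarged crops.

```bash
python3 - <<'E'
import cv2,numpy as np
a=cv2.imread('pics/side0.png')[160:300,235:365]
b=cv2.imread('pics/scene0.png')[175:310,200:380]
for n,i,s in(("cs",a,4.25),("cc",b,4.4)):
    i=cv2.convertScaleAbs(cv2.resize(i,None,fx=s,fy=s,interpolation=cv2.INTER_CUBIC),alpha=1.4)
    cv2.imwrite(f"pics/{n}.png",i);print(i.shape)
E
```

```text
(595, 552, 3)
(594, 792, 3)
```

View pics/cs.png

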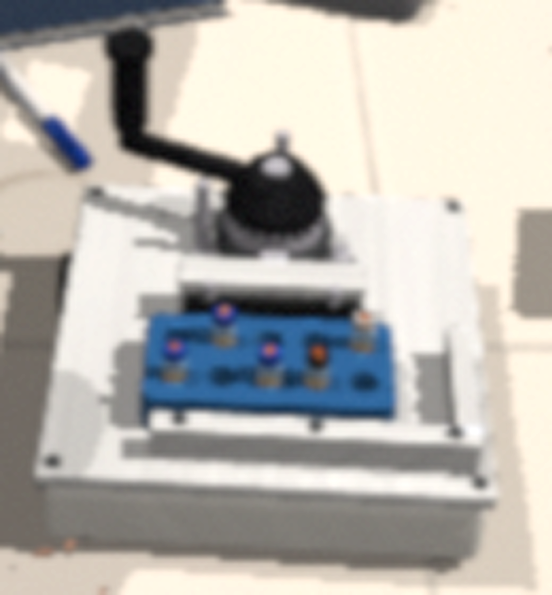

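View pics/cc.png

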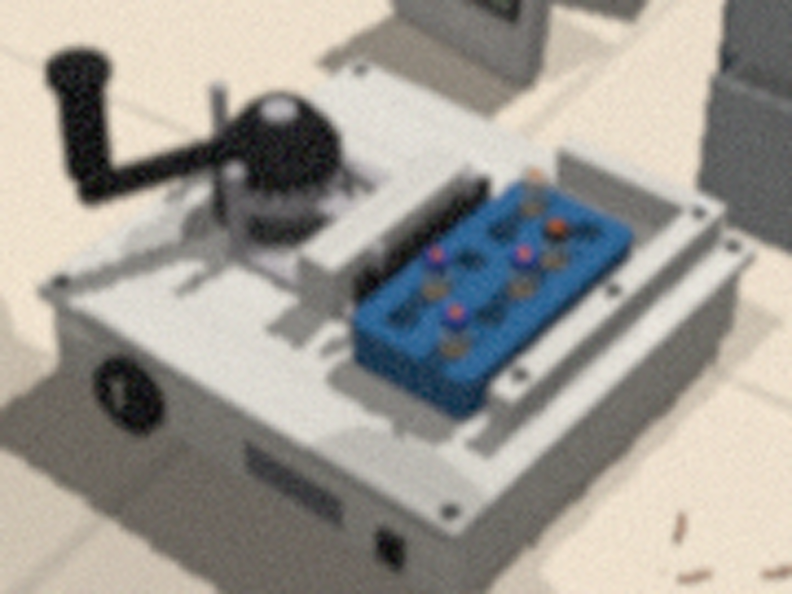

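The crops show all four plate corners and the rack's top corners clearly. In the side crop the plate corners are at about (38,477), (493,500), (462,195) and (85,188). In the scene crop they are at (40,290), (455,533), (753,250) and (362,62).

```bash
cat >h.py <<'E'
from rig import *
import numpy as np,cv2
from scipy.optimize import least_squares
def proj(k,P):
    P=np.atleast_2d(P);q=(np.c_[P,np.ones(len(P))]@np.array(k["world_to_cam"]).T)[:,:3]@np.array(k["intrinsics"]).T
    return q[:,:2]/q[:,2:]
def place(p,L):
    L=np.asarray(L,float);c,s=np.cos(p[2]),np.sin(p[2])
    return np.c_[p[0]+c*L[:,0]-s*L[:,1],p[1]+s*L[:,0]+c*L[:,1],L[:,2]]
E
python3 - <<'E'
from h import *
S=lambda a:np.array(a)/4.25+[235,160]
C=lambda a:np.array(a)/4.4+[200,175]
ks,kc=get_calibration("side"),get_calibration("scene")
def fit(L,obs,x0):
    f=lambda p:np.concatenate([(proj(k,place(p,L))-o).ravel() for k,o in obs])
    r=least_squares(f,x0,loss="soft_l1");print(np.round(r.x,3),np.round(f(r.x).reshape(-1,2),1).tolist());return r.x
pl=[[-105,-80,55],[105,-80,55],[105,140,55],[-105,140,55]]
p=fit(pl,[(ks,S([(38,477),(493,500),(462,195),(85,188)])),(kc,C([(455,533),(753,250),(362,62),(40,290)]))],[575,110,0])
rk=[[-59,-30,95],[59,-30,95],[59,30,95],[-59,30,95]]
r=fit(rk,[(ks,S([(143,395),(395,412),(388,322),(150,315)])),(kc,C([(465,393),(632,235),(525,180),(355,318)]))],[575,82,0])
inv=lambda q:[*(np.array([[np.cos(p[2]),np.sin(p[2])],[-np.sin(p[2]),np.cos(p[2])]])@(np.array(q[:2])-p[:2]))]
print("rack in shaker",np.round(inv(r),1),r[2]-p[2])
f=lambda g:np.concatenate([(proj(k,[[g[0],g[1],z]])-o).ravel() for k,z,o in((ks,156,S([(128,42)])),(kc,156,C([(78,62)])))])
g=least_squares(f,[507,238]);gs=inv(g.x);print("grip",np.round(g.x,1),g.fun,np.round(gs,1))
d=np.array(gs)-[0,95];a=np.arctan2(d[1],d[0]);print("r",np.hypot(*d),"ang",np.degrees(a),"lever",np.radians(172)-a)
print("pivot",place(p,[[0,95,128],[26,-25,55]]))
E
```

```text
[ 5.82439e+02  1.09865e+02 -6.20000e-02] [[-2.0, -0.7], [0.7, -0.4], [0.4, 0.7], [-0.9, -1.6], [0.9, 1.6], [2.5, -0.5], [-0.3, -0.8], [-0.8, -1.0]]
[ 5.69383e+02  7.50030e+01 -9.10000e-02] [[-8.6, -1.4], [-5.2, -1.0], [-3.5, -1.1], [-6.5, -3.3], [4.2, -1.0], [8.8, -1.0], [5.5, -2.4], [0.9, -0.5]]
rack in shaker [-10.9 -35.6] -0.028435320425318406
grip [513.6 244.4] [-0.01848146 -0.94749971  0.34014658  0.44607554] [-77.1 130. ]
r 84.65063654851565 ang 155.58635334324256 lever 0.28647217641937717
pivot [[588.33965634 204.68147877 128.        ]
 [606.83643122  83.29832788  55.        ]]
```

```bash
python3 - <<'E'
from h import *
S=lambda a:np.array(a)/4.25+[235,160]
C=lambda a:np.array(a)/4.4+[200,175]
ks,kc=get_calibration("side"),get_calibration("scene")
p=[582.44,109.87,-.062]
obs=[(ks,S([(143,395),(395,412),(388,322),(150,315)])),(kc,C([(465,393),(632,235),(525,180),(355,318)]))]
def f(q): 
    L=[[-59,-30,q[3]],[59,-30,q[3]],[59,30,q[3]],[-59,30,q[3]]]
    return np.concatenate([(proj(k,place(q,L))-o).ravel() for k,o in obs])
r=least_squares(f,[575,82,-.06,85]).x;print(r,np.round(f(r).reshape(-1,2),1).tolist())
d=r[:2]-p[:2];c,s=np.cos(p[2]),np.sin(p[2]);print(c*d[0]+s*d[1],-s*d[0]+c*d[1])
E
```

```text
[ 5.83001584e+02  9.34095068e+01 -5.66894264e-02  7.31527271e+01] [[-0.7, 0.9], [0.6, -0.3], [1.0, 0.3], [-0.2, -0.5], [0.5, -0.5], [2.0, -0.2], [-0.7, -0.6], [-2.4, 1.2]]
1.5804019965275458 -16.394070332993923
```

```bash
cat >>h.py <<'E'
from scipy.spatial.transform import Rotation as Ro
SH=[582.44,109.87,-.062]
def to_shaker(q):
    d=np.array(q[:2])-SH[:2];c,s=np.cos(SH[2]),np.sin(SH[2]);return np.array([c*d[0]+s*d[1],-s*d[0]+c*d[1]])
def plan(xy_s,z,yaw):  # turn deg about tool z; shift in the tool frame AFTER the turn
    s=sense();R=Ro.from_euler("xyz",[np.pi,0,yaw])
    P=place(SH,[[*xy_s,z]])[0];d=R.inv().apply(P-s["eef_pos"])
    t=(Ro.from_euler("xyz",s["tcp_rot"]).inv()*R).as_rotvec(degrees=True)
    print("clock",s["clock"],"turn",np.round(t,1),"shift after",np.round(d,1),"world",np.round(P,1))
E
python3 -c "
from h import *
plan([-90,-20],200,np.pi-.062)"
```

```text
clock 0.6 turn [  0.    0.  -17.3] shift after [-298.7 -471.     1.4] world [491.4  95.5 200. ]
```

Emit:
{"api": "servo_tool", "payload": {"rows": [[20, [0, 0, 0], [0, 0, -8.65]], [20, [0, 0, 0], [0, 0, -8.65]], [20, [-30, -47, 0], [0, 0, 0]], [20, [-30, -47, 0], [0, 0, 0]], [20, [-30, -47, 0], [0, 0, 0]], [20, [-30, -47, 0], [0, 0, 0]], [20, [-30, -47, 0], [0, 0, 0]], [20, [-30, -47, 0], [0, 0, 0]]], "force": 60}}

```text
clock: 1.6
eef_pos: [385.4, 290.0, 201.7]
tcp_rot: [3.141, 0.001, 3.08]
contact_force: [0.8, 0.6, -0.2]
opening: 0.233
```

Emit:
{"api": "servo_tool", "payload": {"rows": [[20, [-30, -47, 0], [0, 0, 0]], [20, [-30, -47, 0], [0, 0, 0]], [20, [-30, -47, 0], [0, 0, 0]], [20, [-30, -47, 0], [0, 0, 0]], [20, [0, 0, 0], [0, 0, 0]], [20, [0, 0, 0], [0, 0, 0]]]}}

```text
clock: 2.35
eef_pos: [492.5, 96.5, 201.3]
tcp_rot: [3.141, -0.0, 3.079]
contact_force: [-1.4, 1.4, 0.3]
opening: 0.235
```

```bash
python3 -c "
from h import *
plan([-90,-20],61,np.pi-.062);print(sense()['opening'],sense()['contact_force'])
im=grab_frame('scene');cv2.imwrite('pics/s1.png',cv2.convertScaleAbs(cv2.resize(im[100:310,180:460],None,fx=2.8,fy=2.8,interpolation=2),alpha=1.4))"
```

```text
clock 2.35 turn [ 0.  -0.  -0.1] shift after [  1.1  -1.1 140.3] world [491.4  95.5  61. ]
0.23452453778938462 [-1.42419939  1.41017404  0.26324053]
```

View pics/s1.png

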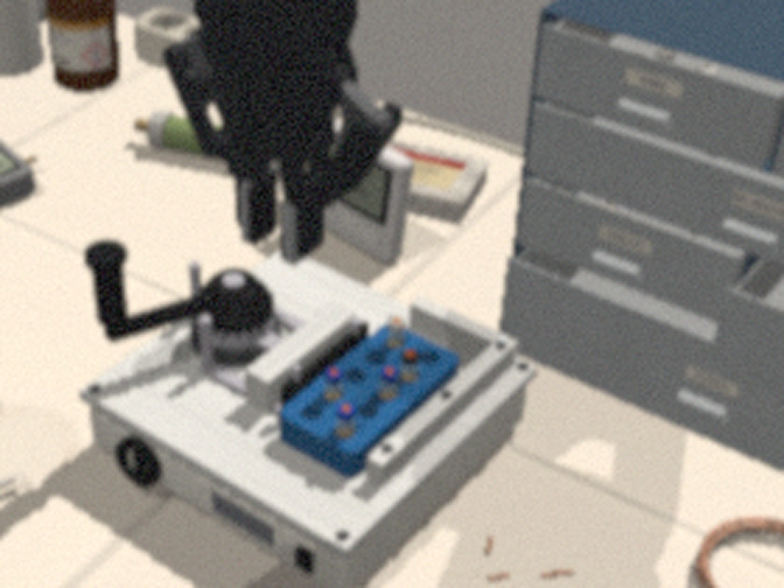

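The gripper is above the platform front, and the lever and rack haven't moved. I'll lower it and push.

Emit:
{"api": "servo_tool", "payload": {"rows": [[20, [0, 0, 45], [0, 0, 0]], [20, [0, 0, 45], [0, 0, 0]], [20, [0, 0, 40], [0, 0, 0]], [20, [0, 0, 10], [0, 0, 0]], [20, [0, 0, 0], [0, 0, 0]], [20, [-8, 0, 0], [0, 0, 0]], [20, [-8, 0, 0], [0, 0, 0]]]}}

```text
clock: 3.28
eef_pos: [510.6, 95.8, 62.9]
tcp_rot: [3.141, 0.003, 3.08]
contact_force: [0.4, -0.4, 0.3]
opening: 0.232
```

Emit:
{"api": "servo_tool", "payload": {"rows": [[20, [-5, 0, 0], [0, 0, 0]], [20, [-5, 0, 0], [0, 0, 0]], [20, [-5, 0, 0], [0, 0, 0]], [20, [-4, 0, 0], [0, 0, 0]], [20, [-4, 0, 0], [0, 0, 0]], [20, [0, 0, 0], [0, 0, 0]]]}}

```text
clock: 4.03
eef_pos: [532.0, 94.0, 61.4]
tcp_rot: [3.142, 0.0, 3.08]
contact_force: [-0.6, 0.2, -1.0]
opening: 0.228
```

```bash
python3 -c "
from h import *
plan([-44,-20],61,np.pi-.062);print(sense()['contact_force'])"
```

```text
clock 4.025 turn [0. 0. 0.] shift after [-5.4 -1.1  0.4] world [537.3  92.6  61. ]
[-0.64037335  0.18627995 -0.95612263]
```

Emit:
{"api": "servo_tool", "payload": {"rows": [[20, [-2, 0, 0], [0, 0, 0]], [20, [-2, 0, 0], [0, 0, 0]], [20, [-1, 0, 0], [0, 0, 0]], [20, [0, 0, 0], [0, 0, 0]]]}}

```text
clock: 4.53
eef_pos: [536.8, 93.7, 61.4]
tcp_rot: [3.142, 0.0, 3.08]
contact_force: [-0.1, -0.2, -0.2]
opening: 0.234
```

Emit:
{"api": "servo_tool", "payload": {"rows": [[20, [-1, 0, 0], [0, 0, 0]], [20, [-1, 0, 0], [0, 0, 0]], [20, [0, 0, 0], [0, 0, 0]]]}}

```text
clock: 4.9
eef_pos: [538.8, 93.6, 61.4]
tcp_rot: [-3.142, 0.0, 3.08]
contact_force: [0.3, 0.1, -0.2]
opening: 0.234
```

Emit:
{"api": "servo_tool", "payload": {"rows": [[20, [-1, 0, 0], [0, 0, 0]], [20, [-1, 0, 0], [0, 0, 0]], [20, [0, 0, 0], [0, 0, 0]]]}}

```text
clock: 5.28
eef_pos: [540.8, 93.5, 61.4]
tcp_rot: [3.142, 0.0, 3.08]
contact_force: [0.1, 0.4, -0.0]
opening: 0.232
```

Still no contact force, so I'll look.

```bash
python3 -c "
from h import *
plan([-44,-20],61,np.pi-.062)
im=grab_frame('side');a=cv2.convertScaleAbs(cv2.resize(im[170:300,235:365],None,fx=4,fy=4,interpolation=2),alpha=1.4)
im=grab_frame('scene');b=cv2.convertScaleAbs(cv2.resize(im[180:310,280:380],None,fx=4,fy=4,interpolation=2),alpha=1.4)
cv2.imwrite('pics/s2.png',cv2.resize(np.hstack([a,b]),None,fx=.86,fy=.86))"
```

```text
clock 5.275 turn [0. 0. 0.] shift after [ 3.4 -1.1  0.4] world [537.3  92.6  61. ]
```

View pics/s2.png

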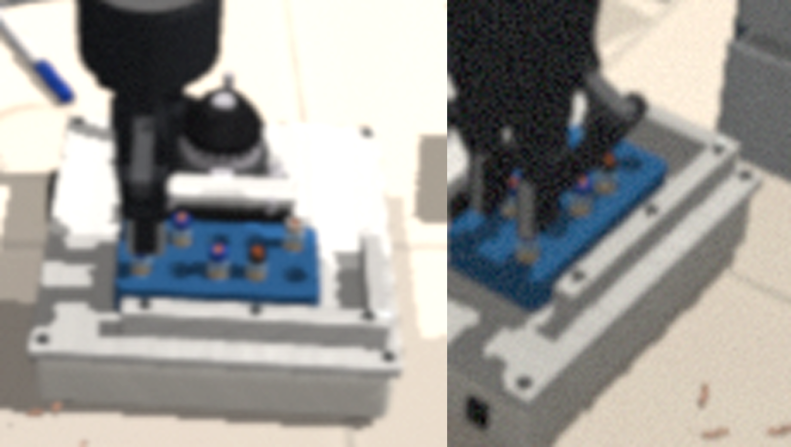

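The picture shows the fingertips skimming over the rack deck. The rack hasn't moved, because half-open fingers end higher than the TCP. I'll retrace the path, shut the fingers, go lower and push again.

Emit:
{"api": "servo_tool", "payload": {"rows": [[20, [10, 0, 0], [0, 0, 0]], [20, [15, 0, 0], [0, 0, 0]], [20, [15, 0, 0], [0, 0, 0]], [20, [12, 0, 0], [0, 0, 0]], [0, [0, 0, 0], [0, 0, 0]], [0, [0, 0, 0], [0, 0, 0]], [0, [0, 0, 0], [0, 0, 0]], [0, [0, 0, 0], [0, 0, 0]]]}}

```text
clock: 6.38
eef_pos: [489.1, 96.7, 61.3]
tcp_rot: [3.142, 0.0, 3.08]
contact_force: [-0.2, -0.2, 0.1]
opening: 0.001
```

```bash
python3 -c "
from h import *
plan([-75,-19],60,np.pi-.062);print(sense()['opening'])
im=grab_frame('side');a=cv2.convertScaleAbs(cv2.resize(im[170:300,235:365],None,fx=4,fy=4,interpolation=2),alpha=1.4)
im=grab_frame('scene');b=cv2.convertScaleAbs(cv2.resize(im[180:310,260:360],None,fx=4,fy=4,interpolation=2),alpha=1.4)
cv2.imwrite('pics/s3.png',cv2.resize(np.hstack([a,b]),None,fx=.86,fy=.86))"
```

```text
clock 6.375 turn [0. 0. 0.] shift after [-17.3  -0.    1.3] world [506.4  95.6  60. ]
0.0005259798242229984
```

View pics/s3.png

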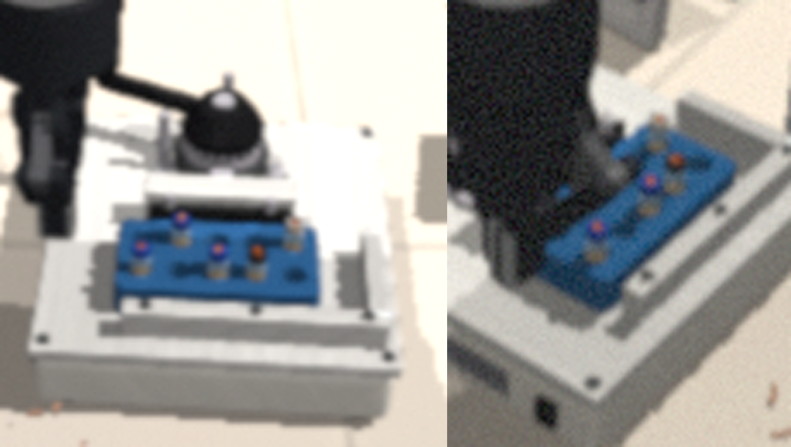

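```bash
python3 -c "
from h import *
for c,(ox,oy),dx in(('side',(235,170),0),('scene',(260,180),447)):
    k=get_calibration(c)
    for z in(61,75,90): print(c,z,np.round((proj(k,[[489.1,96.7,z]])-[ox,oy])*3.44+[dx,0]))
    for L in([-57.4,-46,73],[-57.4,-46,95],[85,-55,75],[-57,-46,55],[46,25,84]): print(L,np.round((proj(k,place(SH,[L]))-[ox,oy])*3.44+[dx,0]))
"
```

```text
side 61 [[ 58. 267.]]
side 75 [[ 57. 250.]]
side 90 [[ 56. 231.]]
[-57.4, -46, 73] [[113. 288.]]
[-57.4, -46, 95] [[113. 260.]]
[85, -55, 75] [[366. 309.]]
[-57, -46, 55] [[114. 310.]]
[46, 25, 84] [[294. 200.]]
scene 61 [[515. 321.]]
scene 75 [[515. 300.]]
scene 90 [[514. 277.]]
[-57.4, -46, 73] [[604. 288.]]
[-57.4, -46, 95] [[605. 255.]]
[85, -55, 75] [[781. 147.]]
[-57, -46, 55] [[604. 314.]]
[46, 25, 84] [[617. 111.]]
```

```bash
python3 - <<'E'
from h import *
k=get_calibration('scene')
for z in(201,215,226):print(z,np.round((proj(k,place([492.5,96.5,3.079],[[0,10,z],[0,-10,z]]))-[180,100])*2.8).tolist())
S=lambda a:np.array(a)/4.25+[235,160]
C=lambda a:np.array(a)/4.4+[200,175]
ks,kc=get_calibration("side"),k
obs=[(ks,S([(38,477),(493,500),(462,195),(85,188)])),(kc,C([(455,533),(753,250),(362,62),(40,290)]))]
def f(q):
    L=[[-105,-80,q[3]],[105,-80,q[3]],[105,140,q[3]],[-105,140,q[3]]]
    return np.concatenate([(proj(k,place(q,L))-o).ravel() for k,o in obs])
r=least_squares(f,[580,110,-.06,55],loss="soft_l1").x;print(r,np.round(f(r).reshape(-1,2),1).tolist())
# vial caps / stop top triangulation : stop-fence corner (85,-55,?) side (452,432)?
# current finger tip
o=[(ks,np.array([[58,235]])/3.44+[235,170]),(kc,np.array([[515-447,283]])/3.44+[260,180])]
g=lambda q:np.concatenate([(proj(k,[q])-b).ravel() for k,b in o])
r=least_squares(g,[489,97,61]);print(r.x,r.fun)
w=get_calibration('wrist');T=np.linalg.inv(np.array(w["world_to_cam"]));print(np.round(T,2))
im=grab_frame('wrist');cv2.imwrite('pics/w.png',im)
for c in('side','scene'):
    for t in('vial_rack',):
        for d in boxes_of(c,t)[:1]: print(d)
E
```

```text
201 [[295.0, 301.0], [266.0, 286.0]]
215 [[295.0, 279.0], [266.0, 265.0]]
226 [[295.0, 262.0], [265.0, 248.0]]
[ 5.84930134e+02  1.13481171e+02 -5.85304886e-02  5.00888717e+01] [[-0.4, -0.1], [1.6, -0.2], [0.8, 1.4], [0.0, -0.7], [0.1, 1.7], [1.0, -0.1], [-1.3, -0.0], [-1.1, -0.2]]
[489.66343051  96.91253723  85.93070427] [-0.09127111  0.24923162 -0.07145218 -0.20408546]
[[ 6.0000e-02  9.4000e-01  3.2000e-01  4.0720e+02]
 [ 1.0000e+00 -6.0000e-02 -2.0000e-02  1.0121e+02]
 [-0.0000e+00  3.2000e-01 -9.5000e-01  2.3363e+02]
 [ 0.0000e+00  0.0000e+00  0.0000e+00  1.0000e+00]]
{'centre': [46.6, 29.7, 850.8], 'conf': 0.68}
{'centre': [65.2, 46.8, 825.5], 'conf': 0.83}
```

View pics/w.png

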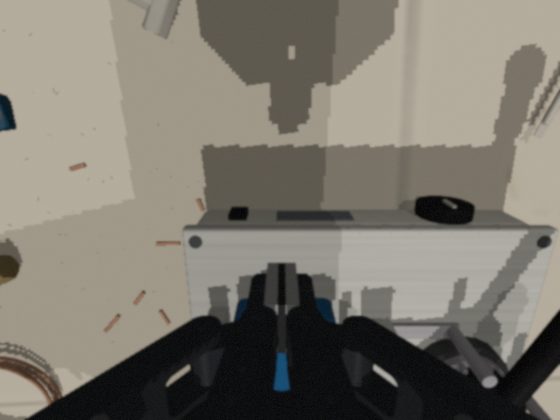

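```bash
python3 - <<'E'
from h import *
w=get_calibration('wrist');print(sense()['eef_pos'])
for z in(61.3,74,86,100):print(z,np.round(proj(w,[[489.1,96.7,z]])))
for L in([-105,-80,55],[-105,140,55],[-105,-80,50],[-105,140,50]):print(L,np.round(proj(w,place(SH,[L]))))
E
```

```text
[488.81573524  96.68171092  61.3346971 ]
61.3 [[283. 250.]]
74 [[283. 261.]]
86 [[283. 272.]]
100 [[283. 287.]]
[-105, -80, 55] [[176. 226.]]
[-105, 140, 55] [[559. 225.]]
[-105, -80, 50] [[179. 223.]]
[-105, 140, 50] [[552. 222.]]
```

The wrist picture also puts the fingertip at row 265, above the reported TCP. So the real tips sit about 15–25 mm higher than reported. I'll feel for the plate gently, in small steps.

Emit:
{"api": "servo_tool", "payload": {"rows": [[0, [0, 0, 2], [0, 0, 0]], [0, [0, 0, 2], [0, 0, 0]], [0, [0, 0, 2], [0, 0, 0]], [0, [0, 0, 1], [0, 0, 0]], [0, [0, 0, 0], [0, 0, 0]]]}}

```text
clock: 7.25
eef_pos: [488.7, 96.7, 54.3]
tcp_rot: [-3.142, -0.0, 3.08]
contact_force: [0.0, -1.0, 0.3]
opening: 0.006
```

Emit:
{"api": "servo_tool", "payload": {"rows": [[0, [0, 0, 1], [0, 0, 0]], [0, [0, 0, 1], [0, 0, 0]], [0, [0, 0, 1], [0, 0, 0]], [0, [0, 0, 0], [0, 0, 0]]]}}

```text
clock: 7.75
eef_pos: [488.7, 96.7, 51.3]
tcp_rot: [-3.142, -0.0, 3.08]
contact_force: [-0.2, 0.3, -0.5]
opening: -0.002
```

Emit:
{"api": "servo_tool", "payload": {"rows": [[0, [0, 0, 2], [0, 0, 0]], [0, [0, 0, 2], [0, 0, 0]], [0, [0, 0, 1], [0, 0, 0]], [0, [0, 0, 0], [0, 0, 0]]]}}

```text
clock: 8.25
eef_pos: [488.7, 96.7, 46.3]
tcp_rot: [-3.142, -0.0, 3.08]
contact_force: [0.1, -0.3, -0.3]
opening: -0.001
```

Emit:
{"api": "servo_tool", "payload": {"rows": [[0, [0, 0, 2], [0, 0, 0]], [0, [0, 0, 2], [0, 0, 0]], [0, [0, 0, 1], [0, 0, 0]], [0, [0, 0, 0], [0, 0, 0]]]}}

```text
clock: 8.75
eef_pos: [488.7, 96.7, 41.3]
tcp_rot: [-3.142, -0.0, 3.08]
contact_force: [-0.3, 0.1, 0.1]
opening: -0.0
```

```bash
python3 -c "
from h import *
print(sense()['eef_pos'],sense()['clock'])
im=grab_frame('side');a=cv2.convertScaleAbs(cv2.resize(im[170:300,235:365],None,fx=4,fy=4,interpolation=2),alpha=1.4)
im=grab_frame('scene');b=cv2.convertScaleAbs(cv2.resize(im[180:310,260:360],None,fx=4,fy=4,interpolation=2),alpha=1.4)
cv2.imwrite('pics/s4.png',cv2.resize(np.hstack([a,b]),None,fx=.86,fy=.86))"
```

```text
[488.68567335  96.69975178  41.25778725] 8.75
```

View pics/s4.png

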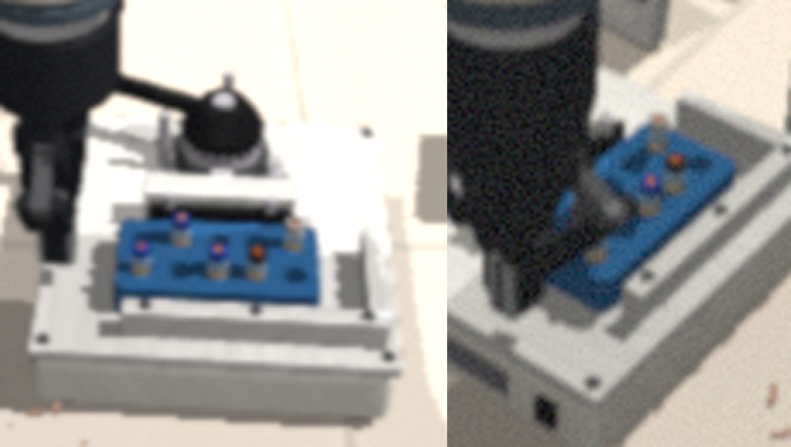

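The fingertip now reads z≈67, compared with a reported 41. So the tip sits about 25 mm behind the reported TCP, and I'll allow for that from here on. I'll go down 5 mm more and push with shut fingers.

Emit:
{"api": "servo_tool", "payload": {"rows": [[0, [0, 0, 2], [0, 0, 0]], [0, [0, 0, 2], [0, 0, 0]], [0, [0, 0, 1], [0, 0, 0]], [0, [-8, 0, 0], [0, 0, 0]], [0, [-8, 0, 0], [0, 0, 0]], [0, [-6, 0, 0], [0, 0, 0]], [0, [-6, 0, 0], [0, 0, 0]]]}}

```text
clock: 9.72
eef_pos: [517.0, 94.9, 36.3]
tcp_rot: [-3.142, -0.0, 3.08]
contact_force: [-1.0, -0.4, 0.6]
opening: 0.002
```

Emit:
{"api": "servo_tool", "payload": {"rows": [[0, [-4, 0, 0], [0, 0, 0]], [0, [-4, 0, 0], [0, 0, 0]], [0, [-3, 0, 0], [0, 0, 0]], [0, [0, 0, 0], [0, 0, 0]]]}}

```text
clock: 10.22
eef_pos: [528.0, 94.3, 36.4]
tcp_rot: [3.142, 0.0, 3.08]
contact_force: [-0.5, -0.2, 0.1]
opening: -0.002
```

Emit:
{"api": "servo_tool", "payload": {"rows": [[0, [-2, 0, 0], [0, 0, 0]], [0, [-2, 0, 0], [0, 0, 0]], [0, [0, 0, 0], [0, 0, 0]]]}}

```text
clock: 10.6
eef_pos: [531.9, 94.0, 36.4]
tcp_rot: [3.142, 0.0, 3.08]
contact_force: [-0.4, -0.7, -0.1]
opening: 0.0
```

Emit:
{"api": "servo_tool", "payload": {"rows": [[0, [-2, 0, 0], [0, 0, 0]], [0, [-2, 0, 0], [0, 0, 0]], [0, [0, 0, 0], [0, 0, 0]]]}}

```text
clock: 10.98
eef_pos: [536.0, 93.8, 36.4]
tcp_rot: [3.142, 0.0, 3.08]
contact_force: [0.2, 0.5, 0.1]
opening: -0.001
```

Emit:
{"api": "servo_tool", "payload": {"rows": [[0, [-2, 0, 0], [0, 0, 0]], [0, [-1, 0, 0], [0, 0, 0]], [0, [0, 0, 0], [0, 0, 0]]]}}

```text
clock: 11.35
eef_pos: [538.0, 93.6, 36.3]
tcp_rot: [-3.141, -0.001, 3.08]
contact_force: [-4.8, 0.6, 2.7]
opening: 0.005
```

```bash
cat >>h.py <<'E'
def rackfit(z=74):
    # extent of the blue/rack mask in shaker coords at deck height (homography by ray-plane)
    for c in("side","scene"):
        im=grab_frame(c);m=trace(c,"vial_rack")
        if not m: print(c,"none");continue
        m=m[0]["mask"];k=get_calibration(c);K=np.array(k["intrinsics"]);T=np.array(k["world_to_cam"])
        hsv=cv2.cvtColor(im,cv2.COLOR_BGR2HSV);b=m&(hsv[...,0]>95)&(hsv[...,0]<125)&(hsv[...,1]>100)
        v,u=np.nonzero(b);R=np.c_[u,v,np.ones(len(u))]@np.linalg.inv(K).T@T[:3,:3];o=-T[:3,:3].T@T[:3,3]
        P=o+R*((z-o[2])/R[:,2])[:,None];q=np.array([to_shaker(x) for x in P])
        print(c,len(u),"x",np.round(np.percentile(q[:,0],[.5,99.5]),1),"y",np.round(np.percentile(q[:,1],[.5,99.5]),1))
E
python3 -c "
from h import *
rackfit();plan([-44,-20],36,np.pi-.062)"
```

```text
side 1083 x [-30.6  83.6] y [-50.3  14.3]
scene 668 x [-45.   84.9] y [-48.   10.9]
clock 11.55 turn [-0.  -0.1  0. ] shift after [ 0.7 -1.   0.2] world [537.3  92.6  36. ]
```

The rack is home: the force rose to 4.8 N at the predicted position, and its rear end measures x≈84–85. Next I'll back off, rise, and turn for the lever grip.

Emit:
{"api": "servo_tool", "payload": {"rows": [[0, [15, 0, 0], [0, 0, 0]], [0, [20, 0, 0], [0, 0, 0]], [30, [0, 0, -50], [0, 0, 0]], [60, [0, 0, -55], [0, 0, 0]], [60, [0, 0, -45], [0, 0, 8.1]], [60, [0, 0, 0], [0, 0, 8.1]], [60, [0, 0, 0], [0, 0, 8.2]], [60, [0, 0, 0], [0, 0, 0]]]}}

```text
clock: 12.55
eef_pos: [503.6, 95.8, 186.5]
tcp_rot: [3.141, 0.001, 2.655]
contact_force: [-0.4, 0.3, -1.1]
opening: 0.701
```

```bash
python3 - <<'E'
from h import *
rackfit()
for c in("side","scene"):
    T=np.linalg.inv(np.array(get_calibration(c)["world_to_cam"]))
    for d in boxes_of(c,"grip_mid")[:1]: print(c,d["conf"],(T@np.r_[d["centre"],1])[:3])
plan([-77.1,130],86,2.654)
E
```

```text
side 1085 x [-30.6  83.6] y [-50.2  15.5]
scene 1369 x [-44.7  84.5] y [-47.9  13.5]
side 0.34 [568.2706205  207.72631478  98.27709266]
scene 0.69 [504.5155507  240.55974203 142.00607809]
clock 12.85 turn [-0.  -0.   0.1] shift after [ 60.9 135.9 100.3] world [513.5 244.4  86. ]
```

Emit:
{"api": "servo_tool", "payload": {"rows": [[60, [20, 45, 0], [0, 0, 0]], [60, [20, 45, 0], [0, 0, 0]], [60, [20, 46, 0], [0, 0, 0]], [60, [0, 0, 0], [0, 0, 0]]]}}

```text
clock: 13.35
eef_pos: [514.7, 247.1, 186.2]
tcp_rot: [3.141, -0.0, 2.658]
contact_force: [-0.2, -0.8, -0.8]
opening: 0.701
```

```bash
python3 - <<'E'
from h import *
plan([-77.1,130],86,2.654)
im=grab_frame('side');a=cv2.convertScaleAbs(cv2.resize(im[130:260,230:330],None,fx=4,fy=4,interpolation=2),alpha=1.5)
im=grab_frame('wrist');b=cv2.resize(im[150:420,130:430],None,fx=1.3,fy=1.3)
b=cv2.copyMakeBorder(b,0,a.shape[0]-b.shape[0],0,0,0)
cv2.imwrite('pics/s5.png',np.hstack([a,b]));print(np.hstack([a,b]).shape)
E
```

```text
clock 13.35 turn [ 0.1 -0.   0.2] shift after [ -0.3  -2.9 100.2] world [513.5 244.4  86. ]
(520, 790, 3)
```

View pics/s5.png

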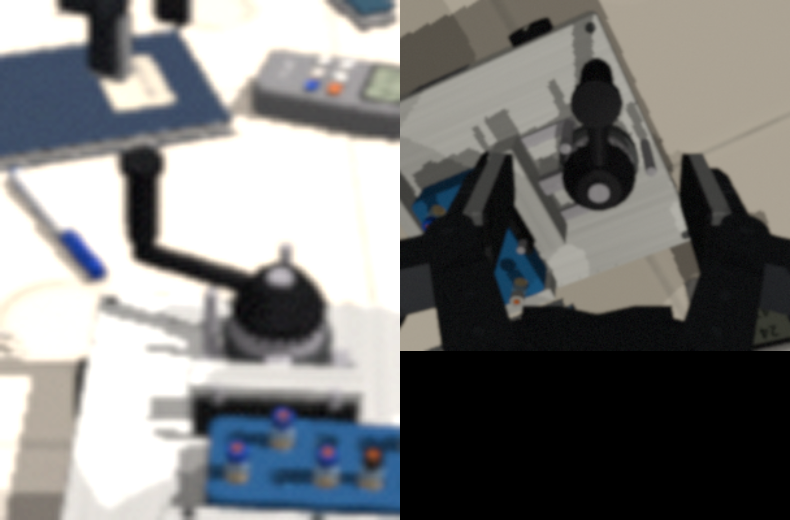

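The grip head at (597,100) in the wrist half sits midway between the fingers, with the hub straight behind it. I'll descend and pinch it.

Emit:
{"api": "servo_tool", "payload": {"rows": [[60, [0, -1, 35], [0, 0, 0]], [60, [0, -1, 35], [0, 0, 0]], [60, [0, 0, 20], [0, 0, 0]], [60, [0, 0, 10], [0, 0, 0]], [60, [0, 0, 0], [0, 0, 0]]]}}

```text
clock: 14.08
eef_pos: [513.4, 241.5, 86.2]
tcp_rot: [-3.141, -0.0, 2.653]
contact_force: [-0.4, 0.2, 0.0]
opening: 0.703
```

Emit:
{"api": "servo_tool", "payload": {"rows": [[0, [0, 0, 0], [0, 0, 0]], [0, [0, 0, 0], [0, 0, 0]], [0, [0, 0, 0], [0, 0, 0]], [0, [0, 0, 0], [0, 0, 0]], [0, [0, 0, 0], [0, 0, 0]]], "force": 60}}

```text
clock: 14.7
eef_pos: [513.8, 242.8, 86.9]
tcp_rot: [3.14, 0.0, 2.654]
contact_force: [-1.5, 3.6, 5.8]
opening: 0.282
```

Emit:
{"api": "servo_tool", "payload": {"rows": [[0, [-0.5, 8.9, 0], [0, 0, 6]], [0, [-0.5, 8.9, 0], [0, 0, 6]], [0, [0, 0, 0], [0, 0, 0]]]}}

```text
clock: 15.08
eef_pos: [522.5, 257.4, 86.7]
tcp_rot: [-3.14, -0.001, 2.443]
contact_force: [-6.4, 1.5, 10.4]
opening: 0.286
```

```bash
cat >>h.py <<'E'
def lev():
    s=sense();d=to_shaker(s["eef_pos"])-[0,95];a=np.arctan2(d[1],d[0])
    R=Ro.from_euler("xyz",s["tcp_rot"])
    print("clock",round(s["clock"],2),"tcp r",np.hypot(*d).round(1),"lever",round(np.radians(172)-a,3),"yaw-a",round(np.degrees(s["tcp_rot"][2]-SH[2]-a),1),"z",s["eef_pos"][2].round(1),"F tool",np.round(R.inv().apply(s["contact_force"]),1),"open",s["opening"].round(3))
E
python3 - <<'E'
from h import *
lev()
im=grab_frame('side');a=cv2.convertScaleAbs(cv2.resize(im[130:260,230:330],None,fx=4,fy=4,interpolation=2),alpha=1.5)
im=grab_frame('scene');b=cv2.convertScaleAbs(cv2.resize(im[140:270,200:298],None,fx=4,fy=4,interpolation=2),alpha=1.8)
cv2.imwrite('pics/s6.png',np.hstack([a,b]))
E
```

```text
Traceback (most recent call last):
  File "h.py", line 32, in lev
    print("clock",round(s["clock"],2),"tcp r",np.hypot(*d).round(1),"lever",round(np.radians(172)-a,3),"yaw-a",round(np.degrees(s["tcp_rot"][2]-SH[2]-a),1),"z",s["eef_pos"][2].round(1),"F tool",np.round(R.inv().apply(s["contact_force"]),1),"open",s["opening"].round(3))
                                                                                                                                                                                                                                                       ^^^^^^^^^^^^^^^^^^
AttributeError: 'float' object has no attribute 'round'
```

```bash
sed -i 's/s\["opening"\].round(3)/round(s["opening"],3)/' h.py
python3 - <<'E'
from h import *
lev()
im=grab_frame('side');a=cv2.convertScaleAbs(cv2.resize(im[130:260,230:330],None,fx=4,fy=4,interpolation=2),alpha=1.5)
im=grab_frame('scene');b=cv2.convertScaleAbs(cv2.resize(im[140:270,200:298],None,fx=4,fy=4,interpolation=2),alpha=1.8)
cv2.imwrite('pics/s6.png',np.hstack([a,b]))
E
```

```text
clock 15.07 tcp r 84.3 lever 0.474 yaw-a -1.3 z 86.7 F tool [  5.9  -3.  -10.4] open 0.286
```

View pics/s6.png

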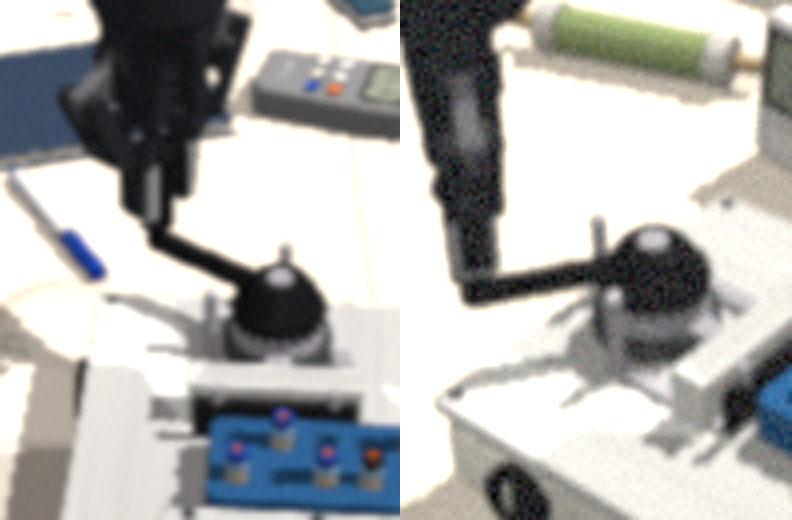

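The fingers hold the grip right down at the arm, and pressing on it explains the upward force. I'll ease up 1 mm and finish the first swing.

Emit:
{"api": "servo_tool", "payload": {"rows": [[0, [-0.5, 8.9, -1], [0, 0, 6]], [0, [-0.5, 8.9, 0], [0, 0, 6]], [0, [-0.5, 8.9, 0], [0, 0, 6]], [0, [-0.5, 8.9, 0], [0, 0, 6]], [0, [0, 0, 0], [0, 0, 0]]]}}

```text
clock: 15.8
eef_pos: [550.7, 280.0, 87.7]
tcp_rot: [-3.141, -0.002, 2.024]
contact_force: [-6.1, 6.8, 8.4]
opening: 0.29
```

```bash
python3 -c "
from h import *
lev()"
```

```text
clock 15.8 tcp r 84.2 lever 0.906 yaw-a -0.6 z 87.7 F tool [ 8.8 -2.6 -8.4] open 0.29
```

Emit:
{"api": "servo_tool", "payload": {"rows": [[0, [0.5, 8.9, -1], [0, 0, 6]], [0, [-0.5, 8, -1], [0, 0, 5.5]], [0, [0, 0, 0], [0, 0, 0]]]}}

```text
clock: 16.18
eef_pos: [565.9, 285.5, 88.7]
tcp_rot: [-3.139, -0.0, 1.825]
contact_force: [-3.3, 3.6, 0.4]
opening: 0.283
```

```bash
python3 -c "
from h import *
lev()"
```

```text
clock 16.18 tcp r 83.9 lever 1.098 yaw-a -1.0 z 88.7 F tool [ 4.3 -2.3 -0.4] open 0.283
```

Now I'll lift the lever.

Emit:
{"api": "servo_tool", "payload": {"rows": [[0, [0, 0, -4], [0, 0, 0]], [0, [0, 0, -3.5], [0, 0, 0]], [0, [0, 0, -2.5], [0, 0, 0]], [0, [0, 0, 0], [0, 0, 0]]]}}

```text
clock: 16.68
eef_pos: [567.0, 285.0, 99.4]
tcp_rot: [3.142, 0.0, 1.825]
contact_force: [0.1, -2.9, -9.8]
opening: 0.283
```

```bash
python3 - <<'E'
from h import *
lev()
E
```

```text
clock 16.68 tcp r 83.1 lever 1.11 yaw-a -0.3 z 99.4 F tool [-2.8 -0.6  9.8] open 0.283
```

Lifted, with 9.8 N of spring force. I'll swing it back.

Emit:
{"api": "servo_tool", "payload": {"rows": [[0, [-0.4, -8.8, 0], [0, 0, -6]], [0, [-0.4, -8.8, 0], [0, 0, -6]], [0, [-0.4, -8.8, 0], [0, 0, -6]], [0, [-0.4, -8.8, 0], [0, 0, -6]], [0, [-0.4, -8.8, 0], [0, 0, -6]], [0, [0, 0, 0], [0, 0, 0]]]}}

```text
clock: 17.42
eef_pos: [529.6, 263.3, 99.6]
tcp_rot: [3.141, 0.002, 2.35]
contact_force: [4.9, -4.1, -10.5]
opening: 0.286
```

```bash
python3 - <<'E'
from h import *
lev()
E
```

```text
clock 17.43 tcp r 83.0 lever 0.583 yaw-a -0.4 z 99.6 F tool [-6.3  0.6 10.5] open 0.286
```

Emit:
{"api": "servo_tool", "payload": {"rows": [[0, [-0.4, -8.4, 0], [0, 0, -5.7]], [0, [-0.4, -8.4, 0], [0, 0, -5.7]], [0, [-0.4, -8.4, 0], [0, 0, -5.7]], [0, [-0.4, -8.4, 0], [0, 0, -5.7]], [0, [-0.4, -8.4, 0], [0, 0, -5.7]], [0, [0, 0, 0], [0, 0, 0]]]}}

```text
clock: 18.18
eef_pos: [509.8, 228.5, 100.3]
tcp_rot: [3.139, 0.005, 2.847]
contact_force: [7.9, -2.8, -10.0]
opening: 0.286
```

```bash
python3 - <<'E'
from h import *
lev()
E
```

```text
clock 18.18 tcp r 82.0 lever 0.093 yaw-a 0.0 z 100.3 F tool [-8.3 -0.4 10. ] open 0.286
```

Emit:
{"api": "servo_tool", "payload": {"rows": [[0, [0.5, 0, 4], [0, 0, 0]], [0, [0.5, 0, 4], [0, 0, 0]], [0, [0, 0, 2], [0, 0, 0]], [0, [0, 0, 0], [0, 0, 0]]]}}

```text
clock: 18.68
eef_pos: [509.4, 229.4, 90.5]
tcp_rot: [3.139, 0.005, 2.846]
contact_force: [8.4, -2.3, -8.6]
opening: 0.285
```

```bash
python3 - <<'E'
from h import *
lev()
E
```

```text
clock 18.68 tcp r 82.7 lever 0.102 yaw-a 0.5 z 90.5 F tool [-8.6  0.3  8.6] open 0.285
```

Emit:
{"api": "servo_tool", "payload": {"rows": [[0, [0.5, 0, 2], [0, 0, 0]], [0, [0.5, 0, 1], [0, 0, 0]], [0, [0, 0, 0], [0, 0, 0]]]}}

```text
clock: 19.05
eef_pos: [509.0, 229.8, 87.8]
tcp_rot: [3.138, 0.006, 2.846]
contact_force: [9.6, -2.7, -7.9]
opening: 0.286
```

```bash
python3 - <<'E'
from h import *
lev()
E
```

```text
clock 19.05 tcp r 83.2 lever 0.105 yaw-a 0.7 z 87.8 F tool [-9.9  0.2  7.9] open 0.286
```

Emit:
{"api": "servo_tool", "payload": {"rows": [[0, [-1, 0, 1.5], [0, 0, 0]], [0, [-1, 0, 1.5], [0, 0, 0]], [0, [0, 0, 0], [0, 0, 0]]]}}

```text
clock: 19.42
eef_pos: [507.9, 229.8, 85.4]
tcp_rot: [3.139, 0.001, 2.846]
contact_force: [-5.3, 2.4, 12.4]
opening: 0.292
```

```bash
python3 - <<'E'
from h import *
lev()
E
```

```text
clock 19.43 tcp r 84.3 lever 0.101 yaw-a 0.4 z 85.4 F tool [  5.8   0.7 -12.4] open 0.292
```

Emit:
{"api": "servo_tool", "payload": {"rows": [[0, [-0.4, 8.8, -0.5], [0, 0, 6]], [0, [-0.4, 8.8, 0], [0, 0, 6]], [0, [-0.4, 8.8, 0], [0, 0, 6]], [0, [-0.4, 8.8, 0], [0, 0, 6]], [0, [0, 0, 0], [0, 0, 0]]]}}

```text
clock: 20.05
eef_pos: [524.5, 260.9, 85.9]
tcp_rot: [3.139, -0.001, 2.426]
contact_force: [-5.5, 2.3, 11.3]
opening: 0.283
```

```bash
python3 - <<'E'
from h import *
lev()
E
```

```text
clock 20.05 tcp r 85.1 lever 0.52 yaw-a 0.4 z 85.9 F tool [  5.7  -1.9 -11.3] open 0.283
```

Emit:
{"api": "servo_tool", "payload": {"rows": [[0, [-0.3, 4.4, -0.5], [0, 0, 3]], [0, [-0.3, 4.4, 0], [0, 0, 3]]]}}

```text
clock: 20.3
eef_pos: [530.0, 266.5, 86.2]
tcp_rot: [3.141, -0.001, 2.32]
contact_force: [-7.5, 2.2, 12.0]
opening: 0.288
```

```bash
python3 -c "
from h import *
lev()"
```

```text
clock 20.3 tcp r 85.0 lever 0.613 yaw-a -0.4 z 86.2 F tool [  6.7  -3.9 -12. ] open 0.288
```

Emit:
{"api": "servo_tool", "payload": {"rows": [[0, [-0.3, 4.4, 0], [0, 0, 3]], [0, [-0.3, 4.4, 0], [0, 0, 3]]]}}

```text
clock: 20.55
eef_pos: [536.9, 272.4, 86.3]
tcp_rot: [3.141, -0.002, 2.216]
contact_force: [-9.6, 3.4, 12.2]
opening: 0.282
```

```bash
python3 -c "
from h import *
lev()"
```

```text
clock 20.55 tcp r 85.0 lever 0.719 yaw-a -0.3 z 86.3 F tool [  8.5  -5.6 -12.2] open 0.282
```

Emit:
{"api": "servo_tool", "payload": {"rows": [[0, [-0.3, 4.4, 0], [0, 0, 3]], [0, [-0.3, 4.4, 0], [0, 0, 3]]]}}

```text
clock: 20.8
eef_pos: [543.6, 277.1, 86.3]
tcp_rot: [-3.141, -0.003, 2.111]
contact_force: [-14.7, 3.7, 14.5]
opening: 0.284
```

```bash
python3 -c "
from h import *
lev()"
```

```text
clock 20.8 tcp r 85.1 lever 0.816 yaw-a -0.8 z 86.3 F tool [ 10.8 -10.7 -14.4] open 0.284
```

Emit:
{"api": "servo_tool", "payload": {"rows": [[0, [0.3, 3, -0.5], [0, 0, 2]], [0, [0.3, 3, 0], [0, 0, 2]]]}}

```text
clock: 21.05
eef_pos: [546.5, 279.4, 86.0]
tcp_rot: [-3.136, -0.003, 2.042]
contact_force: [-18.0, 0.4, 14.0]
opening: 0.286
```

```bash
python3 -c "
from h import *
lev()"
```

```text
clock 21.05 tcp r 85.7 lever 0.858 yaw-a -2.3 z 86.0 F tool [  8.6 -16.  -13.9] open 0.286
```

Emit:
{"api": "servo_tool", "payload": {"rows": [[0, [0, 3, 0], [0, 0, 2]], [0, [0, 2, 0], [0, 0, 0]], [0, [0, 0, 0], [0, 0, 0]]]}}

```text
clock: 21.42
eef_pos: [555.5, 283.3, 87.1]
tcp_rot: [3.137, -0.002, 2.008]
contact_force: [-3.2, 4.7, 6.8]
opening: 0.286
```

```bash
python3 -c "
from h import *
lev()"
```

```text
clock 21.43 tcp r 85.1 lever 0.974 yaw-a 2.4 z 87.1 F tool [ 5.7 -0.9 -6.8] open 0.286
```

Emit:
{"api": "servo_tool", "payload": {"rows": [[0, [-0.3, 3, 0], [0, 0, 3]], [0, [-0.3, 3, 0], [0, 0, 3]], [0, [-0.3, 3, 0], [0, 0, 2]]]}}

```text
clock: 21.8
eef_pos: [564.0, 286.2, 87.3]
tcp_rot: [3.138, -0.003, 1.867]
contact_force: [-4.6, 6.1, 9.1]
opening: 0.285
```

```bash
python3 -c "
from h import *
lev();rackfit()
im=grab_frame('side');cv2.imwrite('pics/side7.png',im)
im=grab_frame('scene');cv2.imwrite('pics/scene7.png',im)
"
```

```text
clock 21.8 tcp r 85.0 lever 1.08 yaw-a 0.4 z 87.3 F tool [ 7.2 -2.6 -9.1] open 0.285
side 993 x [-30.6  83.5] y [-50.4  11.8]
scene 1260 x [-45.1  84.2] y [-48.7   7.9]
```

Not solid yet at 1.08, so I'll do another ratchet stroke.

Emit:
{"api": "servo_tool", "payload": {"rows": [[0, [0, 0, -4], [0, 0, 0]], [0, [0, 0, -4], [0, 0, 0]], [0, [0, 0, -4.5], [0, 0, 0]], [0, [0, 0, 0], [0, 0, 0]]]}}

```text
clock: 22.6
eef_pos: [562.8, 283.4, 97.3]
tcp_rot: [-3.141, 0.0, 1.868]
contact_force: [1.0, -1.4, -9.3]
opening: 0.286
```

```bash
python3 -c "
from h import *
lev()"
```

```text
clock 22.6 tcp r 82.8 lever 1.056 yaw-a -0.9 z 97.3 F tool [-1.6  0.5  9.3] open 0.286
```

Emit:
{"api": "servo_tool", "payload": {"rows": [[0, [-0.5, -8.8, 0], [0, 0, -6]], [0, [-0.5, -8.8, 0], [0, 0, -6]], [0, [-0.5, -8.8, 0], [0, 0, -6]], [0, [-0.5, -8.8, 0], [0, 0, -6]], [0, [-0.5, -8.8, 0], [0, 0, -6]], [0, [0, 0, 0], [0, 0, 0]]]}}

```text
clock: 23.35
eef_pos: [526.4, 259.5, 97.3]
tcp_rot: [3.142, 0.001, 2.394]
contact_force: [2.9, -2.9, -9.5]
opening: 0.283
```

```bash
python3 -c "
from h import *
lev()"
```

```text
clock 23.35 tcp r 82.7 lever 0.523 yaw-a -1.4 z 97.3 F tool [-4.1 -0.2  9.5] open 0.283
```

Emit:
{"api": "servo_tool", "payload": {"rows": [[0, [-0.5, -8.5, 0], [0, 0, -5.7]], [0, [-0.5, -8.5, 0], [0, 0, -5.7]], [0, [-0.5, -8.5, 0], [0, 0, -5.7]], [0, [-0.5, -8.5, 0], [0, 0, -5.7]], [0, [0, 0, 4], [0, 0, 0]], [0, [0, 0, 4], [0, 0, 0]], [0, [0, 0, 2], [0, 0, 0]], [0, [0, 0, 0], [0, 0, 0]]]}}

```text
clock: 24.35
eef_pos: [510.0, 231.6, 88.0]
tcp_rot: [3.14, 0.002, 2.79]
contact_force: [5.1, -2.5, -5.4]
opening: 0.286
```

```bash
python3 -c "
from h import *
lev()"
```

```text
clock 24.35 tcp r 82.8 lever 0.129 yaw-a -1.2 z 88.0 F tool [-5.6 -0.6  5.4] open 0.286
```

Emit:
{"api": "servo_tool", "payload": {"rows": [[0, [0, 0, 1.5], [0, 0, 0]], [0, [0, 0, 1], [0, 0, 0]], [0, [0, 0, 0], [0, 0, 0]]]}}

```text
clock: 24.72
eef_pos: [508.7, 232.0, 85.9]
tcp_rot: [3.141, 0.0, 2.79]
contact_force: [-1.9, 0.1, 8.7]
opening: 0.287
```

```bash
python3 -c "
from h import *
lev()"
```

```text
clock 24.73 tcp r 84.2 lever 0.129 yaw-a -1.2 z 85.9 F tool [ 1.9 -0.6 -8.7] open 0.287
```

Emit:
{"api": "servo_tool", "payload": {"rows": [[0, [-0.3, 5.9, 0], [0, 0, 4]], [0, [-0.3, 5.9, 0], [0, 0, 4]]]}}

```text
clock: 24.98
eef_pos: [511.0, 240.4, 85.3]
tcp_rot: [-3.136, -0.003, 2.649]
contact_force: [-10.3, -12.9, 13.9]
opening: 0.287
```

```bash
python3 -c "
from h import *
lev()"
```

```text
clock 24.98 tcp r 85.1 lever 0.231 yaw-a -3.5 z 85.3 F tool [  3.  -16.3 -13.8] open 0.287
```

Emit:
{"api": "servo_tool", "payload": {"rows": [[0, [-0.3, 5.9, 0], [0, 0, 4]], [0, [-0.3, 5.9, 0], [0, 0, 4]]]}}

```text
clock: 25.22
eef_pos: [519.0, 252.9, 86.1]
tcp_rot: [3.141, -0.002, 2.508]
contact_force: [-6.6, 4.3, 13.4]
opening: 0.29
```

```bash
python3 -c "
from h import *
lev()"
```

```text
clock 25.23 tcp r 84.5 lever 0.406 yaw-a -1.5 z 86.1 F tool [  7.9  -0.5 -13.3] open 0.29
```

Force peaked at about 16 N and then released. Before driving on, I'll measure the jaw travel numerically from the images.

```bash
cat >>h.py <<'E'
def jawfit():
    for c in("scene","side"):
        k=get_calibration(c);a=cv2.imread(f"pics/{c}0.png");b=grab_frame(c)
        out=[]
        for name,box in(("jaw",[(-40,18),(40,18),(40,38),(-40,38)]),("fence",[(-50,-66),(70,-66),(70,-50),(-50,-50)])):
            P=proj(k,place(SH,[[x,y,84 if name=="jaw" else 75] for x,y in box]))
            x0,y0=np.floor(P.min(0)).astype(int)-1;x1,y1=np.ceil(P.max(0)).astype(int)+2
            t=a[y0:y1,x0:x1];m=12;r=b[y0-m:y1+m,x0-m:x1+m]
            M=cv2.resize(r,None,fx=4,fy=4,interpolation=2);t=cv2.resize(t,None,fx=4,fy=4,interpolation=2)
            R=cv2.matchTemplate(M,t,cv2.TM_CCOEFF_NORMED);_,v,_,l=cv2.minMaxLoc(R)
            e=proj(k,place(SH,[[0,28,84],[0,18,84]]));d=(e[1]-e[0])/10
            s=np.array(l)/4-m;out.append((name,s.tolist(),round(v,2),"along mm",round(float(s@d/(d@d)),1)))
        print(c,out)
E
python3 -c "
from h import *
jawfit();rackfit()"
```

```text
scene [('jaw', [4.5, 2.5], 0.9, 'along mm', 10.5), ('fence', [0.0, 0.0], 0.92, 'along mm', 0.0)]
side [('jaw', [-0.25, 3.75], 0.96, 'along mm', 11.9), ('fence', [12.0, 0.75], 0.84, 'along mm', 1.1)]
side 981 x [-30.7  83.5] y [-50.5   8.8]
scene 1267 x [-45.   84.5] y [-48.7   9.1]
```

Emit:
{"api": "servo_tool", "payload": {"rows": [[0, [-0.1, 3, 0], [0, 0, 2]], [0, [-0.1, 3, 0], [0, 0, 2]]]}}

```text
clock: 25.78
eef_pos: [522.3, 257.6, 86.1]
tcp_rot: [-3.141, -0.003, 2.44]
contact_force: [-10.7, 0.8, 14.2]
opening: 0.287
```

```bash
python3 -c "
from h import *
lev()"
```

```text
clock 25.77 tcp r 84.6 lever 0.473 yaw-a -1.5 z 86.1 F tool [  8.7  -6.3 -14.2] open 0.287
```

Emit:
{"api": "servo_tool", "payload": {"rows": [[0, [-0.1, 3, 0], [0, 0, 2]], [0, [-0.1, 3, 0], [0, 0, 2]]]}}

```text
clock: 26.02
eef_pos: [524.5, 261.0, 85.7]
tcp_rot: [-3.137, -0.004, 2.37]
contact_force: [-15.9, -1.9, 17.4]
opening: 0.285
```

```bash
python3 -c "
from h import *
lev()"
```

```text
clock 26.02 tcp r 85.1 lever 0.521 yaw-a -2.8 z 85.7 F tool [ 10.2 -12.6 -17.3] open 0.285
```

Emit:
{"api": "servo_tool", "payload": {"rows": [[0, [-0.1, 3, 0], [0, 0, 2]], [0, [-0.1, 3, 0], [0, 0, 2]]]}}

```text
clock: 26.28
eef_pos: [526.9, 264.2, 85.3]
tcp_rot: [-3.132, -0.005, 2.3]
contact_force: [-22.7, -3.8, 22.0]
opening: 0.286
```

```bash
python3 -c "
from h import *
lev()"
```

```text
clock 26.27 tcp r 85.5 lever 0.568 yaw-a -4.1 z 85.3 F tool [ 12.4 -19.7 -21.7] open 0.286
```

```bash
python3 -c "
from h import *
jawfit();rackfit()
im=grab_frame('side');a=cv2.convertScaleAbs(cv2.resize(im[190:280,240:350],None,fx=4.5,fy=4.5,interpolation=2),alpha=1.4)
b=cv2.convertScaleAbs(cv2.resize(cv2.imread('pics/side0.png')[190:280,240:350],None,fx=2.5,fy=2.5,interpolation=2),alpha=1.4)
im=grab_frame('scene');c=cv2.convertScaleAbs(cv2.resize(im[185:280,240:375],None,fx=4.5,fy=4.5,interpolation=2),alpha=1.4)
cv2.imwrite('pics/a8.png',a);cv2.imwrite('pics/c8.png',c)
print(a.shape,c.shape)
"
```

```text
scene [('jaw', [4.75, 2.5], 0.9, 'along mm', 10.9), ('fence', [0.0, 0.0], 0.92, 'along mm', 0.0)]
side [('jaw', [-0.25, 3.75], 0.96, 'along mm', 11.9), ('fence', [12.0, 0.75], 0.84, 'along mm', 1.1)]
side 1005 x [-30.1  83.6] y [-50.6  12.7]
scene 1280 x [-45.3  84.5] y [-48.6  10. ]
(405, 495, 3) (428, 608, 3)
```

```bash
python3 -c "
import cv2,numpy as np
def cr(n,y0,y1,x0,x1,f):
    return cv2.convertScaleAbs(cv2.resize(n[y0:y1,x0:x1],None,fx=f,fy=f,interpolation=2),alpha=1.3)
a=cv2.imread('pics/a8.png');c=cv2.imread('pics/c8.png')
s0=cv2.convertScaleAbs(cv2.resize(cv2.imread('pics/side0.png')[190:280,240:350],(495,405),interpolation=2),alpha=1.4)
c0=cv2.convertScaleAbs(cv2.resize(cv2.imread('pics/scene0.png')[185:280,240:375],(608,428),interpolation=2),alpha=1.4)
f=lambda i:cv2.resize(i,(398,298))
cv2.imwrite('pics/cmp.png',np.vstack([np.hstack([f(s0),f(c0)]),np.hstack([f(a),f(c)])]))
"
```

```text
(no output)
```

View pics/cmp.png

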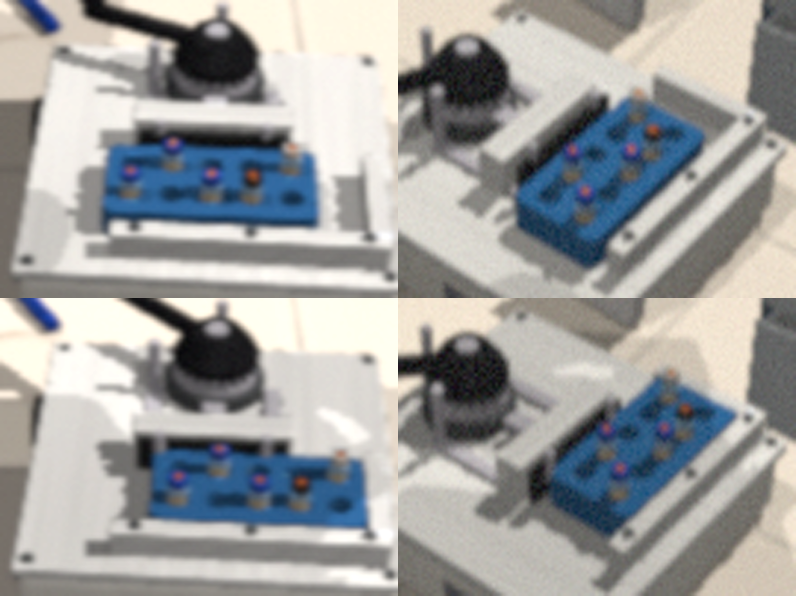

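```bash
python3 - <<'E'
from h import *
for c in("scene","side"):
    k=get_calibration(c);a=cv2.cvtColor(cv2.imread(f"pics/{c}0.png"),6);b=cv2.cvtColor(grab_frame(c),6)
    e=proj(k,place(SH,[[0,28,84],[0,18,84]]));d=(e[1]-e[0])/10
    for nm,box in(("all",[(-46,14,84),(46,14,84),(46,42,84),(-46,42,84)]),("front end",[(-50,14,84),(-20,14,84),(-20,42,84),(-50,42,60)]),("shrunk",[(-40,20,84),(40,20,84),(40,34,84),(-40,34,84)])):
        m=np.zeros(a.shape,np.uint8);cv2.fillConvexPoly(m,np.round(proj(k,place(SH,box))).astype(int),255)
        for g in(11,13):
            W=np.float32([[1,0,d[0]*g],[0,1,d[1]*g]])
            try:
                v,W=cv2.findTransformECC(a,b,W,cv2.MOTION_TRANSLATION,(3,200,1e-5),m,3);s=W[:,2];print(c,nm,round(v,3),s,"mm",round(float(s@d/(d@d)),1))
            except cv2.error: print(c,nm,"fail")
E
```

```text
scene all fail
scene all fail
scene front end 0.914 [6.13591   3.1472356] mm 14.0
scene front end 0.99 [6.3313    3.1058636] mm 14.3
scene shrunk fail
scene shrunk fail
side all fail
side all fail
side front end fail
side front end fail
side shrunk fail
side shrunk fail
```

The comparison shows the rack square against stop and fence, with the jaw pressed on it. The jaw's front end has moved about 13–14 mm, and the lever is solid at about 20 N. I'll unload, let go and rise clear.

Emit:
{"api": "servo_tool", "payload": {"rows": [[0, [0, -3, -0.5], [0, 0, 0]], [0, [0, -2, -0.5], [0, 0, 0]], [0, [0, 0, 0], [0, 0, 0]], [45, [0, 0, 0], [0, 0, 0]], [60, [0, 0, 0], [0, 0, 0]], [60, [0, 0, 0], [0, 0, 0]], [60, [0, 0, 0], [0, 0, 0]]]}}

```text
clock: 27.65
eef_pos: [528.5, 261.6, 85.7]
tcp_rot: [-3.141, -0.0, 2.301]
contact_force: [-0.0, 0.1, -0.5]
opening: 0.699
```

Emit:
{"api": "servo_tool", "payload": {"rows": [[60, [0, 0, -20], [0, 0, 0]], [60, [0, 0, -40], [0, 0, 0]], [60, [0, 0, -50], [0, 0, 0]], [60, [40, 30, -20], [0, 0, 0]], [60, [50, 30, 0], [0, 0, 0]], [60, [50, 30, 0], [0, 0, 0]], [60, [50, 30, 0], [0, 0, 0]], [60, [0, 0, 0], [0, 0, 0]]]}}

```text
clock: 28.65
eef_pos: [489.8, 487.0, 215.2]
tcp_rot: [3.141, -0.001, 2.305]
contact_force: [0.2, -0.4, -1.2]
opening: 0.704
```

```bash
python3 - <<'E'
from h import *
rackfit();s=sense();print(s["clock"],s["eef_pos"],s["contact_force"])
P={}
for c in("scene","side"):
    im=grab_frame(c);cv2.imwrite(f"pics/{c}9.png",im);k=get_calibration(c)
    for t in("grip_mid","lever"):
        m=trace(c,t)
        if m:
            M=m[0]["mask"];v,u=np.nonzero(M);i=v.argmin();top=v<=v.min()+6
            print(c,t,round(m[0]["conf"],2),M.sum(),"top",u[top].mean().round(1),v.min(),"bbox",u.min(),u.max(),v.min(),v.max())
    for l in(.4,.45,.5,.55):
        a=np.radians(172)-l;g=[85*np.cos(a),95+85*np.sin(a)]
        print(l,np.round(proj(k,place(SH,[[*g,156],[*g,168],[*g,103]])),1).tolist())
E
```

```text
side 1009 x [-30.7  83.5] y [-50.6  11.8]
scene 1279 x [-45.3  84.6] y [-48.6   9. ]
28.85 [491.3711887  482.26753143 215.65479441] [-0.07894534 -0.80459636 -0.32188299]
scene grip_mid 0.73 369 top 214.2 178 bbox 207 222 178 208
scene lever 0.86 1005 top 214.4 178 bbox 208 276 178 219
0.4 [[216.3, 186.6], [215.6, 180.9], [219.0, 210.9]]
0.45 [[215.8, 185.3], [215.1, 179.5], [218.5, 209.6]]
0.5 [[215.4, 184.0], [214.7, 178.2], [218.2, 208.2]]
0.55 [[215.1, 182.6], [214.5, 176.9], [217.9, 206.8]]
side grip_mid 0.54 221 top 272.5 161 bbox 267 278 161 185
side lever 0.97 703 top 272.8 161 bbox 268 311 161 215
0.4 [[267.3, 166.9], [267.3, 162.2], [267.5, 186.8]]
0.45 [[268.5, 166.0], [268.5, 161.3], [268.6, 185.9]]
0.5 [[269.7, 165.2], [269.7, 160.5], [269.8, 185.1]]
0.55 [[271.0, 164.5], [271.0, 159.8], [271.1, 184.3]]
```

```bash
python3 - <<'E'
from h import *
# dark-head bbox top in the initial and present pictures, same rule, against the down / lifted projection
def fit(n,x0):
    obs=[]
    for c,w in(("scene",{0:(206,232,180,215),9:(200,232,170,212)}),("side",{0:(255,275,160,190),9:(262,284,155,187)})):
        g=cv2.cvtColor(cv2.imread(f"pics/{c}{n}.png"),6);x,X,y,Y=w[n];d=g[y:Y,x:X]<45
        v,u=np.nonzero(d);t=v.min();s=v<t+5;obs.append((get_calibration(c),np.array([u[s].mean()+x,t+y])))
    f=lambda q:np.concatenate([(proj(k,[q])-o).ravel() for k,o in obs])
    r=least_squares(f,x0);d=to_shaker(r.x)-[0,95];print(n,[o.round(1).tolist() for _,o in obs],r.x.round(1),"res",r.fun.round(1),"r",np.hypot(*d).round(1),"lever",round(np.radians(172)-np.arctan2(d[1],d[0]),3))
fit(0,[513,244,156]);fit(9,[525,262,156])
E
```

```text
0 [[217.3, 187.0], [262.6, 160.0]] [506.4 239.4 172.9] res [-0.8 -2.7 -1.   3.5] r 88.9 lever 0.199
9 [[214.3, 179.0], [271.7, 160.0]] [527.2 265.1 163.7] res [-0.2 -0.7 -0.3  0.9] r 85.9 lever 0.578
```

```bash
python3 -c "
from rig import *
print(sense()['clock'],sign_off())"
```

```text
the job is handed in; nothing more can be done
29.15 None
```

I pushed the rack home against the rear stop, then closed the clamp with the lever in three swings, lifting and swinging back between them. I handed the job in at 29.15 s with the gripper open and clear of everything.

**What the last checks showed**
- **Rack:** its rear end measured x ≈ 83.5–84.6 mm, against the stop face at 85. It looked square to stop and fence in the comparison picture, which I took before letting go; the rack numbers stayed the same afterwards.
- **Clamp:** the lever came up solid at about 20 N, compared with 4–6 N when turning normally.
- **Lever:** its head triangulated at z ≈ 164 mm at a swing of about 0.55 rad. That fits the lever being down, since a lifted lever should read about 12 mm higher.

**What disagreed or went wrong**
- **Jaw travel:** two image methods gave different figures, about 11–12 mm by template match and about 14 mm by a fit on the jaw's front end. Most of the finer fits failed to converge. Fully closed is 13 mm, so I relied mainly on the lever coming up solid.
- **Serrations:** at about 16 N the lever gave way twice before I stopped. I took this as it riding over a serration with the clamp already solid, because the positions were one or two pitches apart.
- **Fingertips:** they sat about 25 mm above the reported tool point in the pictures. My first push skimmed over the rack without moving it, so I allowed for the offset after that.
- **Rack height:** the blue deck measured about 18 mm above the platform, not 40, so I took the 40 mm to include the vials.

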